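# Seat a post foot in the fixture and bar it down

## Robot

A 6-joint arm with a two-finger parallel gripper is mounted at the origin on the work surface. World frame = base frame: x ahead of the robot, y to its left, z up, the work surface at z = 0. Lengths are in m, angles in degrees, forces in N, time in s.
With the tool pointing down it reaches from about 0.375 to 0.9 m from the base axis. Payload 3.1 kg.
Tool frame: the origin (TCP) lies midway between the tips of the shut fingers; the grasp point (between the pads) lies 19 mm behind it (arm.grip_point_offset is the distance from the TCP to the grasp point, in m); z points along the fingers, y is the line along which they close (so a half turn about z gives the same grasp; the last joint's range is limited). The gripper opens to 85 mm and grips with 20 to 120 N. Pads are 22 mm wide; open, the fingers measure 114 mm over their backs; the gripper's body (76 mm by 85 mm) begins 54 mm behind the grasp point. The pads swing forward as they close: fully open they stand 13 mm farther back than shut.
Start: joints at [63.913, 30.224, 82.088, -0, 67.689, -10.227], TCP at [0.171, 0.601, 0.231] pointing down, gripper open.
Joint ranges: [-176.69, 176.69], [-43.24, 126.21], [12.49, 139.97], [-82, 262], [0, 151.66], [-163.58, 163.58]. Speed limits (degrees/s): [159.86, 159.86, 180, 180, 180, 180].

## Interface

Orientations are given as a 3x3 rotation matrix whose columns are the frame's x, y, z axes.
In Python, from bench import readout, imaging, arm gives the robot as it stands.
- The arm moves only by the shell command python3 -m creep 'ROWS' [OPENING] [FORCE]. ROWS is JSON, a list of rows, each a list of 6 numbers: the shift along the tool's x, y, z as a fraction of full scale, then the turn, a rotation vector about the tool's x, y, z as a fraction of full scale. In form: [[x, y, z, rx, ry, rz], ...]. A call has 1 to 8 rows; each row shifts and turns the commanded pose from where the row before left it, along the tool's axes as they then stand; what a row does not reach is not made up. Full scale, the value 1, is 0.25 m for a shift and 60 degrees for a turn. A row lasts 1/12 s, in which the tool goes at most 41.7 mm and 7.16 degrees, less where a joint would pass 70% of its speed; a pose out of reach is approached as far as the arm can. A call with a number of a shift or a turn outside -1 to 1 is refused whole. A call with a gripper value outside its range is refused whole. OPENING is the closure, from -1 (fully open) to 1 (shut), set as the call begins (- or left out, the last holds). The fingers move at their own pace and stop on an object; FORCE is the grip in N (left out, the last holds). Time passes only in rows, so rows that do not move let the fingers close. It gives the time, the measured TCP pose, the force, the opening and the grip force at its end, in the units of the state.
- readout.get_state(): the state, without advancing time (a new reading comes with each control period).
- imaging.read_camera(name): name is "side" or "top" or "wrist"; returns (picture, depth): 400x640x3 uint8, red, green, blue; 400x640 float32, m along the optical axis (not along the pixel's ray), 0 where there is no reading.
- imaging.camera_model(name): a dict with "fx", "fy", "cx", "cy" (pixels), "extrinsics" (4x4, takes a point from camera to world coordinates); the wrist camera has in their place "tool_from_camera" (4x4, takes a point from camera to tool coordinates, whose origin is the TCP and whose axes are the flange's). Camera axes: x right, y down, z forward; pixel columns grow to the right and rows downward; lengths in m; the calibration is good to about 2 mm. A picture is of the moment at which its call begins: read the wrist's pose just before it. camera_model takes no time and is no camera call.
- arm.hand_in(): hands the job in; it is judged then, once.
Trained networks look in the newest picture that a camera, given by its name, has taken for a name from the list of things; names that differ only in an ending like _2 or _b are one class to them, and where a whole thing is asked for, a point or a joint stands for the part that bears it (a point fixed in the world has none). Each returns a list of dicts, best first, with "conf" (0 to 1); they miss things now and then, are a little off and sometimes report something else, mostly with a low value. They report only what shows in the picture. A call takes as long as a camera call. They do not tell look-alikes from the thing itself.
- imaging.spot_in(camera, name): "at" ([x, y, z] in m, in world coordinates, good to about 4 mm: the middle of the surface that is visible of it).
The state is a dict: "time": time; "joints": joint angles; "qd": joint speeds; "effort": joint torques, N m; "tool_pos": TCP position; "ee_rot": TCP orientation; "wrist_force": force on the tool from outside, world axes, zero at the start; "wrist_torque": the same for the moment, N m; "grip_width": finger opening in m; "grip_force": force on a finger pad.
Only numpy, scipy, OpenCV 4.12 (cv2) and the standard library are available. Lean on these libraries where they do the work, as an engineer would, in place of code of your own. Each camera call takes 0.05 s, during which the arm holds its last target. There are 200 camera calls.

## Task

Seat the steel post foot (the plate with a square tube stub) in the fixture's pocket, flat, square and fully down, with its stub at the end away from the two notched supports. Then lay the long flat bar across both supports, lying down in both notches over the plate and sticking out past both supports by about the same amount. Lower each part into its place rather than dropping it, and leave the other things on the bench where they are.

Things in the scene. Friction and masses are not known exactly. Their poses are not given: they have to be found in the camera images.
- fixture: Grey steel fixture fixed to the bench: dark base plate 190 (x) by 200 (y) by 12 mm, a rectangular pocket in its middle and, outside the pocket's two long walls, two notched supports at x = +42 mm, y = +70 and -70 mm. Origin: centre of the underside, z up. See the two points for pocket and notches.
- pocket (a point): Centre of the pocket floor, 12 mm over the bench; axes as the fixture's (supports towards +x). The pocket is 144 mm along x by 74 mm along y. Its walls are 14 mm thick and rise 12 mm above the floor: the lower 6 mm upright, the upper 6 mm flaring outwards at 45 degrees.
- bar_seat (a point): Midway between the notches at their floor height, 26 mm over the bench; axes as the fixture's. Each support is 60 (x) by 24 mm (y); its notch is open along y, 34 mm wide in x; its horns rise 12 mm above the notch floor, flaring outwards in the top 5 mm. The bar's underside centre belongs here, length along fixture y, 6 mm above the seated plate's top.
- foot: Loose steel post foot, about 0.75 kg: plate 140 (x) by 70 (y) by 8 mm with an upright open square tube stub, 40 by 40 mm, 50 mm tall, 4 mm wall, centred at plate x = -40 mm, y = 0, sides parallel to the plate's. Origin: centre of the plate's underside, z up. Centre of mass about 30 mm from the stub's axis towards +x. It goes in with its x axis along fixture +x.
- stub_top (a point): Centre of the stub's open top, at x = -40 mm, z = 58 mm of the foot.
- bar: The long steel flat bar, loose, about 0.5 kg: 200 (x) by 28 (y) by 12 mm thick, lying flat. Origin at the centre of its underside. Either end may go either way.
- short_bar: Bystander: short flat bar offcut 105 by 28 by 12 mm, too short for the supports. Origin at the centre of its underside.
- ring_flange: Bystander: flat steel ring, 110 mm across, 60 mm hole, 14 mm high.
- hub_flange: Bystander: round flange 84 mm across with a hub, 45 mm high.
- bolt: Bystander: big bolt standing on its head, 34 mm across, 80 mm tall.
Not all that is in view belongs to the job. What is shaped like the foot but yellow is not meant.

How it is judged (in metres and radians):
On the way, in this order (a step that is already met when the one before it is completed fails the run):
1. the foot is lowered, still held, to within 20 mm of the pocket floor over the pocket (horizontal distance between foot and pocket below 0.02 m and z of foot in the frame of pocket below 0.02 m and contact force between the fingers and foot above 0.5 N), for 0.05 s.
2. the foot is seated flat, square and the right way round in the pocket, and let go (horizontal distance between foot and pocket below 0.005 m and z of foot in the frame of pocket between -0.004 and 0.003 m and angle between foot's own z axis and vertical below 0.035 rad and angle between the x axis of foot and the x axis of fixture, either way round below 0.06 rad and x of stub_top in the frame of pocket below -0.02 m and contact force between the fingers and foot below 0.1 N), for 0.2 s.
3. the bar is lowered, still held, to within 20 mm of the notch floors, over the supports (horizontal distance between bar and bar_seat below 0.03 m and z of bar in the frame of bar_seat below 0.02 m and contact force between the fingers and bar above 0.5 N), for 0.05 s.
At the end, for the whole second after the job is handed in: Foot in pocket: centre within 5 mm, underside within 3 mm of the floor, tilt under 2 deg, square to 3.4 deg, stub away from the supports. Bar in both notches: within 3 mm of their floors, 6 mm of their line, 18 mm of centred lengthwise, level to 2 deg, square to 4.5 deg. Both at rest (horizontal distance between foot and pocket below 0.005 m and z of foot in the frame of pocket between -0.004 and 0.003 m and angle between each of foot, bar's own z axis and vertical below 0.035 rad and angle between the x axis of foot and the x axis of fixture, either way round below 0.06 rad and x of stub_top in the frame of pocket below -0.02 m and z of bar in the frame of bar_seat between -0.004 and 0.003 m and x of bar in the frame of bar_seat between -0.006 and 0.006 m and y of bar in the frame of bar_seat between -0.018 and 0.018 m and angle between the x axis of bar and the y axis of fixture, either way round below 0.08 rad and linear speed of each of bar, foot below 0.02 m/s); the robot touches nothing.
It fails at once if another thing on the bench is disturbed (moved over 40 mm) (distance of any of short_bar, ring_flange, hub_flange, bolt from where it was at the start of the episode above 0.04 m).
It also fails if it takes over 72 s, if anything falls off the work surface, if the arm or the gripper's body presses on something with over 40 N, if the wrist force passes 120 N, or if a joint passes its speed limit or range.

## Working session

There is one attempt and no reset: what is moved stays moved. The work goes in short steps, Python scripts to look and compute and a shell command to move; the robot and the scene stay as the last step left them, time stands still between calls to the robot, and variables do not carry over. Pictures are saved under pics/ and viewed, at most 10 in all, crops included, and the job is handed in when it is done.

```bash
ls; mkdir -p pics
python3 - <<'E'
from bench import readout, imaging, arm
import numpy as np, cv2
s=readout.get_state(); print(s['time'],s['tool_pos'],np.round(s['ee_rot'],3).tolist(),s['grip_width'],arm.grip_point_offset)
for c in ("top","side"):
    p,d=imaging.read_camera(c); cv2.imwrite(f'pics/{c}1.png',p[:,:,::-1]); np.save(f'pics/{c}1.npy',d)
    m=imaging.camera_model(c); print(c,m['fx'],m['cx'],m['cy'],np.round(m['extrinsics'],3).tolist())
print(np.round(imaging.camera_model('wrist')['tool_from_camera'],3).tolist(),imaging.camera_model('wrist')['fx'])
for n in ('fixture','foot','bar','short_bar'):
    print(n,[(np.round(x['at'],3).tolist(),round(x['conf'],2)) for x in imaging.spot_in('top',n)][:3])
E
```

```text
pics
0.0 [0.17043702 0.60056223 0.23033524] [[-0.962, 0.273, -0.001], [0.273, 0.962, -0.002], [0.0, -0.002, -1.0]] 0.08496793938511892 0.0187
top 482.02356287265593 316.7952018441184 197.2632912378969 [[-0.008, -0.981, 0.195, 0.261], [-1.0, 0.004, -0.021, -0.007], [0.02, -0.195, -0.981, 1.274], [0.0, 0.0, 0.0, 1.0]]
side 368.8364009224138 314.80569572418403 199.33822726662308 [[0.706, -0.391, 0.591, 0.012], [-0.709, -0.394, 0.585, -0.514], [0.005, -0.832, -0.555, 0.531], [0.0, 0.0, 0.0, 1.0]]
[[0.001, -0.948, -0.319, 0.082], [1.0, 0.001, 0.0, 0.001], [0.0, -0.319, 0.948, -0.142], [0.0, 0.0, 0.0, 1.0]] 285.65282545962896
fixture [([0.556, -0.011, 0.014], 0.88)]
foot [([0.63, -0.396, 0.006], 0.91), ([0.445, -0.285, 0.009], 0.59)]
bar [([0.479, 0.328, 0.015], 0.84)]
short_bar [([0.657, -0.232, 0.013], 0.65)]
```

View pics/top1.png

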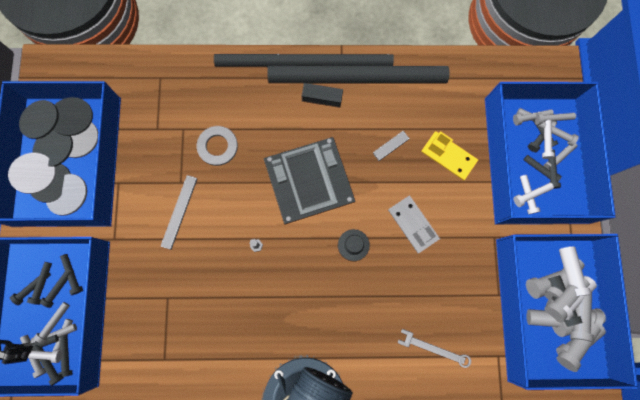

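View pics/side1.png

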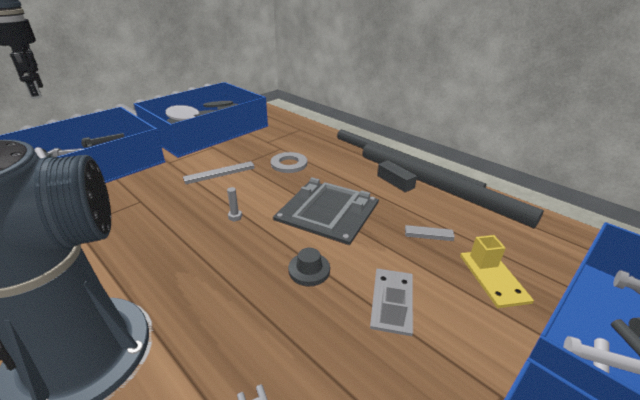

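The top view shows the steel foot at about (413,223), with its stub towards (425,237). The fixture is at (310,180) with its supports on the upper side, and the bar is at (179,212). The yellow decoy is at (450,155). Next I'll measure from the top depth image.

```bash
cat > h.py <<'E'
from bench import readout, imaging, arm
import numpy as np, cv2
def model(c,s=None):
    m=imaging.camera_model(c)
    if c=='wrist':
        s=s or readout.get_state(); T=np.eye(4); T[:3,:3]=s['ee_rot']; T[:3,3]=s['tool_pos']; T=T@np.array(m['tool_from_camera'])
    else: T=np.array(m['extrinsics'])
    return m,T
def cloud(m,T,d):
    v,u=np.indices(d.shape); P=np.stack([(u-m['cx'])/m['fx']*d,(v-m['cy'])/m['fy']*d,d],-1)
    return P@T[:3,:3].T+T[:3,3]
def at_z(m,T,uv,z):
    uv=np.atleast_2d(uv).astype(float); r=np.c_[(uv[:,0]-m['cx'])/m['fx'],(uv[:,1]-m['cy'])/m['fy'],np.ones(len(uv))]@T[:3,:3].T
    return T[:3,3]+r*((z-T[2,3])/r[:,2])[:,None]
def project(m,T,P):
    q=(np.atleast_2d(P)-T[:3,3])@T[:3,:3]; return np.c_[q[:,0]/q[:,2]*m['fx']+m['cx'],q[:,1]/q[:,2]*m['fy']+m['cy']]
def rect(xy):
    (c,wh,a)=cv2.minAreaRect(xy.astype(np.float32)); 
    if wh[0]<wh[1]: wh=wh[::-1]; a+=90
    return np.round(c,4),np.round(wh,4),round((a+90)%180-90,1)
def tomove(P,yaw_y):
    "tool-frame shift (fraction) to TCP target P and turn about tool z so tool y points at world angle yaw_y (mod 180)"
    s=readout.get_state();R=np.array(s['ee_rot']);d=R.T@(np.array(P)-s['tool_pos'])
    cur=np.degrees(np.arctan2(R[1,1],R[0,1])); t=(yaw_y-cur+90)%180-90   # world ccw
    Rt=cv2.Rodrigues(np.array([0,0,np.radians(t)]))[0]@np.c_[[R[0,0],R[1,0],0],[R[0,1],R[1,1],0],[0,0,-1]]
    print('t',s['time'],'TCP',np.round(s['tool_pos'],4),'shift frac',np.round(d/.25,3),'turn(tool z) deg',round(-t,1),'frac',round(-t/60,3),'j6',round(s['joints'][5],1),'tilt',np.round(R[:,2],4))
E
python3 - <<'E'
from h import *
for c in ('top','side'):
    p=cv2.imread(f'pics/{c}1.png'); d=np.load(f'pics/{c}1.npy'); m,T=model(c); W=cloud(m,T,d)
    sat=cv2.cvtColor(p,cv2.COLOR_BGR2HSV)[:,:,1]
    for n,(x,y,r) in dict(foot=(.445,-.285,.11),bar=(.479,.328,.13),fix=(.556,-.011,.15)).items():
        near=np.hypot(W[...,0]-x,W[...,1]-y)<r
        k=near&(sat<60)&(d>0); k=cv2.morphologyEx(k.astype(np.uint8),cv2.MORPH_OPEN,np.ones((3,3)))
        nn,lab,st,_=cv2.connectedComponentsWithStats(k); k=lab==1+np.argmax(st[1:,4])
        z=W[k][:,2]; print(c,n,k.sum(),'z pct',np.round(np.percentile(z,[5,25,50,75,95]),3),'bench',np.round(np.median(W[near&(sat>90)][:,2]),4))
        lo=k&(W[...,2]<.03); print('  rect all-low',rect(W[lo][:,:2]))
        hi=k&(W[...,2]>.045) if n=='foot' else k&(W[...,2]>.030)
        if hi.sum()>5: print('  hi centroid',W[hi].mean(0).round(4),rect(W[hi][:,:2]))
E
```

```text
top foot 1391 z pct [0.004 0.007 0.009 0.012 0.057] bench 0.0004
  rect all-low (array([ 0.4408, -0.2915]), array([0.1403, 0.0751]), 32.9)
  hi centroid [ 0.4053 -0.3105  0.0567] (array([ 0.4063, -0.3109]), array([0.0422, 0.0397]), -57.4)
top bar 847 z pct [0.007 0.011 0.012 0.014 0.017] bench 0.0006
  rect all-low (array([0.4773, 0.3319]), array([0.2015, 0.0306]), -18.0)
top fix 4969 z pct [0.009 0.012 0.014 0.02  0.029] bench 0.0006
  rect all-low (array([ 0.5624, -0.0129]), array([0.1995, 0.1894]), -72.1)
  hi centroid [0.6012 0.0015 0.0368] (array([ 0.5584, -0.0113]), array([0.1659, 0.157 ]), -74.0)
side foot 2485 z pct [0.003 0.008 0.009 0.034 0.057] bench -0.0002
  rect all-low (array([ 0.4444, -0.2896]), array([0.1512, 0.0721]), 32.7)
  hi centroid [ 0.4045 -0.315   0.0539] (array([ 0.4062, -0.313 ]), array([0.0429, 0.0399]), 33.2)
side bar 594 z pct [0.001 0.006 0.011 0.012 0.013] bench -0.0001
  rect all-low (array([0.4821, 0.3395]), array([0.208 , 0.0588]), -18.3)
side fix 4043 z pct [0.009 0.011 0.013 0.021 0.03 ] bench -0.0001
  rect all-low (array([ 0.5763, -0.002 ]), array([0.2308, 0.2128]), 17.8)
  hi centroid [ 0.602  -0.0052  0.0354] (array([ 0.6009, -0.    ]), array([0.1656, 0.0628]), -72.5)
```

```bash
python3 -c "
from h import *
tomove([.52,.02,.23],18)"
```

```text
t 0.3 TCP [0.1707 0.601  0.231 ] shift frac [-1.979 -1.854  0.005] turn(tool z) deg 56.1 frac 0.936 j6 -10.2 tilt [-3.e-04 -7.e-04 -1.e+00]
```

```bash
python3 -m creep '[[-0.116,-0.109,0,0,0,0],[-0.116,-0.109,0,0,0,0],[-0.116,-0.109,0,0,0,0],[-0.116,-0.109,0,0,0,0],[-0.116,-0.109,0,0,0,0],[-0.116,-0.109,0,0,0,0],[-0.116,-0.109,0,0,0,0],[-0.116,-0.109,0,0,0,0]]' -1; python3 -m creep '[[-0.116,-0.109,0,0,0,0],[-0.116,-0.109,0,0,0,0],[-0.116,-0.109,0,0,0,0],[-0.116,-0.109,0,0,0,0],[-0.116,-0.109,0,0,0,0],[-0.116,-0.109,0,0,0,0],[-0.116,-0.109,0,0,0,0],[-0.116,-0.109,0,0,0,0]]'; python3 -m creep '[[-0.116,-0.109,0,0,0,0],[0,0,0,0,0,0.117],[0,0,0,0,0,0.117],[0,0,0,0,0,0.117],[0,0,0,0,0,0.117],[0,0,0,0,0,0.117],[0,0,0,0,0,0.117],[0,0,0,0,0,0.117]]';python3 -m creep '[[0,0,0,0,0,0.117],[0,0,0,0,0,0],[0,0,0,0,0,0],[0,0,0,0,0,0]]'
cat > look.py <<'E'
import sys
from h import *
n=sys.argv[1]
s=readout.get_state(); p,d=imaging.read_camera('wrist'); cv2.imwrite(f'pics/{n}.png',p[:,:,::-1]); np.save(f'pics/{n}.npy',d)
import pickle; pickle.dump(s,open(f'pics/{n}.pkl','wb'))
tomove([.52,.02,.23],18)
E
python3 look.py w1
```

```text
time: 0.97
tool_pos: [0.335, 0.3265, 0.2315]
ee_rot: [[-0.962, 0.273, 0.001], [0.273, 0.962, 0.0], [-0.0, 0.0, -1.0]]
wrist_force: [0.7, 0.2, -0.4]
grip_width: 0.0849
grip_force: 0.0
time: 1.63
tool_pos: [0.4987, 0.053, 0.2315]
ee_rot: [[-0.962, 0.274, 0.0], [0.274, 0.962, 0.0], [-0.0, 0.0, -1.0]]
wrist_force: [0.8, 0.3, -0.5]
grip_width: 0.0854
grip_force: 0.0
time: 2.3
tool_pos: [0.5184, 0.0208, 0.2313]
ee_rot: [[-0.417, 0.909, 0.0], [0.909, 0.417, 0.0], [0.0, 0.0, -1.0]]
wrist_force: [-0.3, 0.5, -0.3]
grip_width: 0.0851
grip_force: 0.0
time: 2.63
tool_pos: [0.5184, 0.0209, 0.2313]
ee_rot: [[-0.311, 0.95, 0.0], [0.95, 0.311, -0.0], [-0.0, 0.0, -1.0]]
wrist_force: [-0.4, 0.9, -0.5]
grip_width: 0.0852
grip_force: 0.0
t 2.6833 TCP [0.5184 0.0209 0.2313] shift frac [-0.005  0.005  0.005] turn(tool z) deg 0.1 frac 0.002 j6 -28.1 tilt [ 0. -0. -1.]
```

View pics/w1.png

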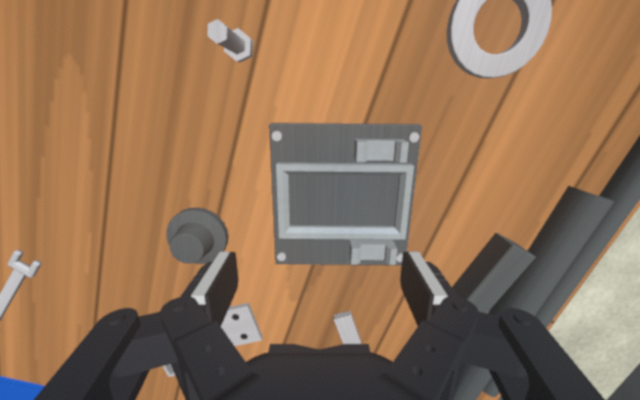

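The wrist view shows the fixture square in view: base about (270–420, 125–265), pocket floor about (290–402, 172–228), supports on the right. I'll fit the base and pocket from depth.

```bash
cat > fix.py <<'E'
import sys,pickle
from h import *
n=sys.argv[1]; p=cv2.imread(f'pics/{n}.png'); d=np.load(f'pics/{n}.npy'); m,T=model('wrist',pickle.load(open(f'pics/{n}.pkl','rb'))); W=cloud(m,T,d)
z=W[...,2]; hsv=cv2.cvtColor(p,cv2.COLOR_BGR2HSV)
def big(k):
    k=k.astype(np.uint8); nn,lab,st,_=cv2.connectedComponentsWithStats(k); return lab==1+np.argmax(st[1:,4])
near=(np.hypot(W[...,0]-.562,W[...,1]+.012)<.15)&(z<.06)
print('bench z',np.median(z[near&(hsv[...,1]>90)]))
b=big(near&(hsv[...,1]<70)); 
cs=cv2.findContours(b.astype(np.uint8),cv2.RETR_EXTERNAL,cv2.CHAIN_APPROX_NONE)[0][0][:,0,:]
print('base',rect(at_z(m,T,cs,.012)[:,:2]))
a=np.radians(18); ux=np.array([np.cos(a),np.sin(a)]); uy=np.array([-ux[1],ux[0]])
x=(W[...,:2]-[.562,-.012])@ux; y=(W[...,:2]-[.562,-.012])@uy
fl=(abs(x)<.05)&(abs(y)<.02); print('floor z',np.median(z[fl])); 
fl=big(near&b&(abs(z-np.median(z[fl]))<.004)&(abs(x)<.09)&(abs(y)<.055)&(hsv[...,2]<int(np.median(hsv[...,2][fl]))+22)); print('floor rect',rect(at_z(m,T,np.argwhere(fl)[:,::-1],.012)[:,:2]), 'V',np.median(hsv[...,2][fl]))
hi=b&(z>.030); 
for s in (1,-1):
    k=hi&(y*s>.05); print('support',W[k].mean(0).round(4),rect(W[k][:,:2]),np.percentile(z[k],95).round(4))
E
python3 fix.py w1
```

```text
bench z 5.581514232716467e-05
base (array([ 0.5626, -0.0108]), array([0.1991, 0.1876]), -72.4)
floor z 0.012046670443060903
floor rect (array([ 0.5636, -0.0122]), array([0.1451, 0.0713]), 18.2) V 104.0
support [0.5813 0.0678 0.0366] (array([0.5814, 0.0673]), array([0.0606, 0.0241]), 17.8) 0.0389
support [ 0.6237 -0.0643  0.0364] (array([ 0.6236, -0.0656]), array([0.0603, 0.0245]), 18.1) 0.0389
```

```bash
python3 -c "
from h import *
tomove([.406,-.311,.20],33)"
```

```text
t 2.6833 TCP [0.5184 0.0209 0.2313] shift frac [-1.122 -0.84   0.125] turn(tool z) deg -14.9 frac -0.248 j6 -28.1 tilt [ 0. -0. -1.]
```

```bash
python3 -m creep '[[-0.125,-0.093,0,0,0,0],[-0.125,-0.093,0,0,0,0],[-0.125,-0.093,0,0,0,0],[-0.125,-0.093,0,0,0,0],[-0.125,-0.093,0,0,0,0],[-0.125,-0.093,0,0,0,0],[-0.125,-0.093,0,0,0,0],[-0.125,-0.093,0,0,0,0]]'>/dev/null; python3 -m creep '[[-0.122,-0.096,0,0,0,0],[0,0,0.06,0,0,-0.083],[0,0,0.065,0,0,-0.083],[0,0,0,0,0,-0.082],[0,0,0,0,0,0],[0,0,0,0,0,0]]';python3 look.py w2
```

```text
time: 3.85
tool_pos: [0.4053, -0.311, 0.2001]
ee_rot: [[-0.541, 0.841, 0.0], [0.841, 0.541, -0.0], [-0.0, -0.0, -1.0]]
wrist_force: [-1.1, 0.7, 0.4]
grip_width: 0.0854
grip_force: 0.0
t 3.9 TCP [ 0.4055 -0.311   0.2004] shift frac [ 0.865  1.102 -0.119] turn(tool z) deg 14.8 frac 0.247 j6 -82.8 tilt [ 5.e-04 -7.e-04 -1.e+00]
```

View pics/w2.png

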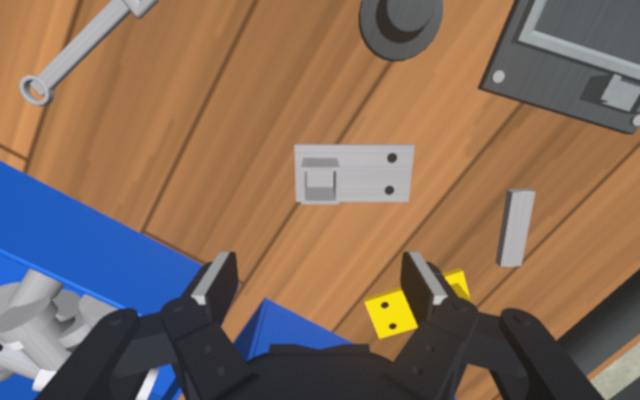

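The foot lies at (295–413, 145–203) with its stub at (320,180), aligned with the tool. The bins and bystanders are clear of the grasp.

Run:
```python
import pickle
from h import *
n='w2'; p=cv2.imread(f'pics/{n}.png'); d=np.load(f'pics/{n}.npy'); m,T=model('wrist',pickle.load(open(f'pics/{n}.pkl','rb'))); W=cloud(m,T,d); z=W[...,2]
sat=cv2.cvtColor(p,cv2.COLOR_BGR2HSV)[...,1]
k=((np.hypot(W[...,0]-.44,W[...,1]+.289)<.12)&(z<.075)&(z>-.01)&(sat<70)).astype(np.uint8)
_,lab,st,_=cv2.connectedComponentsWithStats(k); k=lab==1+np.argmax(st[1:,4])
pl=k&(z<.02)&(z>.003); print('plate',rect(W[pl][:,:2]),np.median(z[pl]))
hi=k&(z>.053); print('stub top',rect(W[hi][:,:2]),W[hi].mean(0),np.median(z[hi]))
tomove([.406,-.311,.021],33)
```

```text
plate (array([ 0.4409, -0.2901]), array([0.1403, 0.07  ]), 32.7) 0.00803622375264873
stub top (array([ 0.4075, -0.3118]), array([0.0405, 0.0401]), -56.9) [ 0.40688201 -0.3110655   0.05773939] 0.05791093888721949
t 3.9 TCP [ 0.4055 -0.311   0.2004] shift frac [-0.     0.001  0.718] turn(tool z) deg -0.2 frac -0.003 j6 -82.8 tilt [ 5.e-04 -7.e-04 -1.e+00]
```

```bash
python3 -m creep '[[0,0.005,0.146,0,0,0],[0,0,0.146,0,0,0],[0,0,0.146,0,0,0],[0,0,0.15,0,0,0],[0,0,0.10,0,0,0],[0,0,0.04,0,0,0],[0,0,0,0,0,0]]'; python3 -m creep '[[0,0,0,0,0,0],[0,0,0,0,0,0],[0,0,0,0,0,0],[0,0,0,0,0,0],[0,0,0,0,0,0],[0,0,0,0,0,0],[0,0,0,0,0,0],[0,0,0,0,0,0]]' 1 100;  python3 -m creep '[[0,0,0,0,0,0],[0,0,0,0,0,0],[0,0,0,0,0,0],[0,0,0,0,0,0]]'
```

```text
time: 4.48
tool_pos: [0.4059, -0.3092, 0.0164]
ee_rot: [[-0.542, 0.84, -0.002], [0.84, 0.542, 0.003], [0.004, -0.0, -1.0]]
wrist_force: [0.4, 0.2, 0.5]
grip_width: 0.0856
grip_force: 0.0
time: 5.15
tool_pos: [0.4071, -0.3111, 0.02]
ee_rot: [[-0.543, 0.84, 0.002], [0.84, 0.543, -0.003], [-0.004, 0.0, -1.0]]
wrist_force: [-0.5, -0.3, 6.5]
grip_width: 0.0391
grip_force: 102.0
time: 5.48
tool_pos: [0.4071, -0.3112, 0.02]
ee_rot: [[-0.543, 0.84, 0.002], [0.84, 0.543, -0.003], [-0.004, 0.0, -1.0]]
wrist_force: [0.2, 0.5, 5.2]
grip_width: 0.0388
grip_force: 102.0
```

```bash
python3 -m creep '[[0,0,-0.02,0,0,0],[0,0,-0.04,0,0,0],[0,0,-0.08,0,0,0],[0,0,-0.1,0,0,0],[0,0,-0.1,0,0,0],[0,0,-0.08,0,0,0],[0,0,-0.04,0,0,0],[0,0,0,0,0,0]]';  python3 -m creep '[[0,0,0,0,0,0],[0,0,0,0,0,0],[0,0,0,0,0,0]]'
python3 - <<'E'
from h import *
a=np.radians(17.8); c=np.array([.5628,-.0117])-.04*np.array([np.cos(a),np.sin(a)]); print(c)
tomove([*c,.135],17.8)
E
```

```text
time: 6.15
tool_pos: [0.4069, -0.3108, 0.1353]
ee_rot: [[-0.543, 0.84, 0.003], [0.84, 0.543, -0.003], [-0.004, 0.0, -1.0]]
wrist_force: [0.5, -0.9, -6.9]
grip_width: 0.0391
grip_force: 102.6
time: 6.4
tool_pos: [0.4053, -0.309, 0.1316]
ee_rot: [[-0.543, 0.84, -0.003], [0.84, 0.543, 0.003], [0.004, -0.001, -1.0]]
wrist_force: [-0.5, -0.1, -7.6]
grip_width: 0.0389
grip_force: 102.5
[ 0.52471482 -0.02392781]
t 6.4 TCP [ 0.4053 -0.309   0.1316] shift frac [ 0.699  1.02  -0.012] turn(tool z) deg 15.1 frac 0.251 j6 -82.8 tilt [-0.0025  0.0029 -1.    ]
```

```bash
python3 -m creep '[[0.04,0.06,0,0,0,0],[0.08,0.117,0,0,0,0],[0.08,0.117,0,0,0,0],[0.08,0.117,0,0,0,0],[0.08,0.117,0,0,0,0],[0.08,0.117,0,0,0,0],[0.08,0.117,0,0,0,0],[0.08,0.117,0,0,0,0]]'; python3 -m creep '[[0.07,0.1,0,0,0,0],[0.029,0.04,0,0,0,0],[0,0,0,0,0,0.065],[0,0,0,0,0,0.065],[0,0,0,0,0,0.065],[0,0,0,0,0,0.056],[0,0,0,0,0,0],[0,0,0,0,0,0]]';python3 -m creep '[[0,0,0,0,0,0],[0,0,0,0,0,0],[0,0,0,0,0,0]]' > /dev/null;python3 look.py w3;python3 - <<'E'
from h import *
tomove([.5247,-.0239,.135],17.8)
p,d=imaging.read_camera('side'); cv2.imwrite('pics/side3.png',cv2.resize(p[120:280,220:460,::-1],(720,480)))
E
```

```text
time: 7.07
tool_pos: [0.5089, -0.0629, 0.1316]
ee_rot: [[-0.542, 0.84, -0.003], [0.84, 0.542, 0.001], [0.003, -0.002, -1.0]]
wrist_force: [0.9, -1.7, -7.3]
grip_width: 0.039
grip_force: 102.9
time: 7.73
tool_pos: [0.5246, -0.0251, 0.132]
ee_rot: [[-0.307, 0.952, -0.003], [0.952, 0.307, 0.001], [0.001, -0.002, -1.0]]
wrist_force: [-0.2, 0.6, -7.8]
grip_width: 0.039
grip_force: 103.3
t 8.0333 TCP [ 0.5254 -0.0252  0.133 ] shift frac [ 0.179  0.035 -0.388] turn(tool z) deg -0.2 frac -0.003 j6 -32.7 tilt [-2.e-04  1.e-04 -1.e+00]
t 8.0333 TCP [ 0.5254 -0.0252  0.133 ] shift frac [ 0.006 -0.001 -0.008] turn(tool z) deg 0.0 frac 0.0 j6 -32.7 tilt [-2.e-04  1.e-04 -1.e+00]
```

View pics/w3.png

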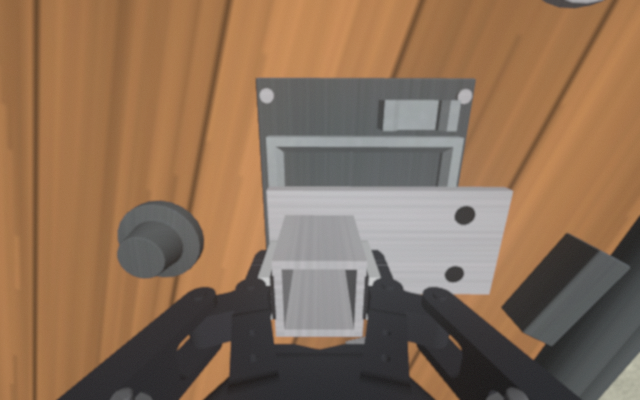

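The foot hangs from the gripper with its plate at (267–511, 187–295). Behind it are the pocket and one support, at (410,115). Next I'll measure the plate's pose in hand, including tilt.

```bash
cat > held.py <<'E'
import pickle,sys
from h import *
n=sys.argv[1]; p=cv2.imread(f'pics/{n}.png'); d=np.load(f'pics/{n}.npy'); s=pickle.load(open(f'pics/{n}.pkl','rb')); m,T=model('wrist',s); W=cloud(m,T,d); z=W[...,2]
sat=cv2.cvtColor(p,cv2.COLOR_BGR2HSV)[...,1]; v=p.max(-1)
tz=s['tool_pos'][2]
k=((abs(z-(tz-.0117))<.012)&(v>110)&(sat<60)).astype(np.uint8); k=cv2.morphologyEx(k,cv2.MORPH_OPEN,np.ones((3,3)))
_,lab,st,_=cv2.connectedComponentsWithStats(k); k=lab==1+np.argmax(st[1:,4]); P=W[k]
A=np.c_[P[:,:2]-P[:,:2].mean(0),np.ones(len(P))]; c=np.linalg.lstsq(A,P[:,2],rcond=None)[0]
for _ in range(4):
    r=P[:,2]-A@c; g=abs(r)<2.5*np.median(abs(r))+1e-4; c=np.linalg.lstsq(A[g],P[g,2],rcond=None)[0]
print('n',len(P),'top z mean',c[2],'over TCP',c[2]-tz,'slope xy',c[:2])
R=np.array(s['ee_rot']); print('slope along tool x,y (deg)',np.degrees(c[:2]@R[:2,:2]).round(2))
print('rect',rect(P[g][:,:2]))
Q=(P[g][:,:2]-np.array(s['tool_pos'])[:2])@R[:2,:2]; print('in tool: rect',rect(Q),'x',np.percentile(Q[:,0],[.5,99.5]),'y',np.percentile(Q[:,1],[.5,99.5]))
E
python3 held.py w3; python3 fix.py w3 | head -3
```

```text
n 16526 top z mean 0.12071460160454682 over TCP -0.012162021524186814 slope xy [-0.00240511  0.00276472]
slope along tool x,y (deg) [ 0.19 -0.08]
rect (array([ 0.564 , -0.0135]), array([0.1406, 0.0709]), 17.8)
in tool: rect (array([-0.0008,  0.0404]), array([0.1406, 0.0709]), 90.0) x [-0.03422634  0.0343818 ] y [-0.02894684  0.10966072]
bench z 1.6264491237483192e-05
base (array([0.5578, 0.0048]), array([0.1895, 0.1644]), 17.9)
floor z 0.18837296875109133Traceback (most recent call last):
  File "fix.py", line 15, in <module>
    fl=big(near&b&(abs(z-np.median(z[fl]))<.004)&(abs(x)<.09)&(abs(y)<.055)&(hsv[...,2]<int(np.median(hsv[...,2][fl]))+22)); print('floor rect',rect(at_z(m,T,np.argwhere(fl)[:,::-1],.012)[:,:2]), 'V',np.median(hsv[...,2][fl]))
  File "fix.py", line 6, in big
    k=k.astype(np.uint8); nn,lab,st,_=cv2.connectedComponentsWithStats(k); return lab==1+np.argmax(st[1:,4])
                                                                                         ~~~~~~~~~^^^^^^^^^^
    return _wrapfunc(a, 'argmax', axis=axis, out=out, **kwds)
    return bound(*args, **kwds)
ValueError: attempt to get argmax of an empty sequence
```

```bash
python3 -m creep '[[0.008,-0.002,0.04,0,0,0],[0,0,0.08,0,0,0],[0,0,0.08,0,0,0],[0,0,0.06,0,0,0],[0,0,0.04,0,0,0],[0,0,0.02,0,0,0],[0,0,0,0,0,0],[0,0,0,0,0,0]]';python3 -m creep '[[0,0,0.02,0,0,0],[0,0,0.012,0,0,0],[0,0,0.008,0,0,0],[0,0,0,0,0,0],[0,0,0,0,0,0],[0,0,0,0,0,0]]'; python3 -m creep '[[0,0,0.008,0,0,0],[0,0,0.008,0,0,0],[0,0,0,0,0,0],[0,0,0,0,0,0],[0,0,0,0,0,0]]';python3 -c "
from h import *
tomove([.5241,-.0219,.032],17.8)"
```

```text
time: 8.75
tool_pos: [0.5249, -0.0235, 0.0533]
ee_rot: [[-0.306, 0.952, 0.001], [0.952, 0.306, -0.0], [-0.0, 0.001, -1.0]]
wrist_force: [0.0, 0.3, -6.7]
grip_width: 0.0389
grip_force: 102.9
time: 9.25
tool_pos: [0.5245, -0.0234, 0.0432]
ee_rot: [[-0.306, 0.952, 0.0], [0.952, 0.306, -0.0], [-0.0, 0.0, -1.0]]
wrist_force: [1.8, 0.6, -7.7]
grip_width: 0.0384
grip_force: 103.3
time: 9.67
tool_pos: [0.5244, -0.0233, 0.039]
ee_rot: [[-0.306, 0.952, -0.0], [0.952, 0.306, 0.0], [0.0, -0.0, -1.0]]
wrist_force: [0.5, 0.6, -7.1]
grip_width: 0.039
grip_force: 103.3
t 9.6667 TCP [ 0.5244 -0.0233  0.039 ] shift frac [0.006 0.001 0.028] turn(tool z) deg -0.0 frac -0.0 j6 -32.6 tilt [-1.e-04  0.e+00 -1.e+00]
```

```bash
python3 -m creep '[[0.003,0,0.008,0,0,0],[0,0,0.008,0,0,0],[0,0,0,0,0,0],[0,0,0,0,0,0],[0,0,0,0,0,0]]'; python3 -m creep '[[0,0,0.008,0,0,0],[0,0,0.004,0,0,0],[0,0,0,0,0,0],[0,0,0,0,0,0],[0,0,0,0,0,0]]'
```

```text
time: 10.08
tool_pos: [0.5241, -0.0226, 0.035]
ee_rot: [[-0.306, 0.952, -0.0], [0.952, 0.306, 0.0], [0.0, -0.0, -1.0]]
wrist_force: [0.2, -0.4, -6.5]
grip_width: 0.039
grip_force: 103.3
time: 10.5
tool_pos: [0.5243, -0.0226, 0.0322]
ee_rot: [[-0.306, 0.952, 0.0], [0.952, 0.306, -0.0], [-0.0, 0.0, -1.0]]
wrist_force: [0.1, 0.1, -5.5]
grip_width: 0.0391
grip_force: 103.8
```

```bash
python3 -m creep '[[0,0,0.004,0,0,0],[0,0,0.003,0,0,0],[0,0,0,0,0,0],[0,0,0,0,0,0],[0,0,0,0,0,0]]'
```

```text
time: 10.92
tool_pos: [0.5243, -0.0226, 0.032]
ee_rot: [[-0.306, 0.952, 0.001], [0.952, 0.306, -0.0], [-0.001, 0.001, -1.0]]
wrist_force: [-2.6, 1.3, 8.7]
grip_width: 0.0391
grip_force: 105.2
```

Floor contact was felt at the expected height (TCP z = 0.032). I'll release and rise.

```bash
python3 -m creep '[[0,0,0,0,0,0],[0,0,0,0,0,0],[0,0,0,0,0,0],[0,0,0,0,0,0],[0,0,0,0,0,0],[0,0,0,0,0,0],[0,0,0,0,0,0],[0,0,0,0,0,0]]' -1;  python3 -m creep '[[0,0,-0.04,0,0,0],[0,0,-0.1,0,0,0],[0,0,-0.16,0,0,0],[0,0,-0.16,0,0,0],[0,0,-0.16,0,0,0],[0,0,-0.16,0,0,0],[0,0,0,0,0,0],[0,0,0,0,0,0]]'; python3 look.py w4
python3 - <<'E'
import pickle
from h import *
n='w4'; p=cv2.imread(f'pics/{n}.png'); d=np.load(f'pics/{n}.npy'); m,T=model('wrist',pickle.load(open(f'pics/{n}.pkl','rb'))); W=cloud(m,T,d); z=W[...,2]
a=np.radians(17.8); R=np.array([[np.cos(a),-np.sin(a)],[np.sin(a),np.cos(a)]]); F=(W[...,:2]-[.5628,-.0117])@R
k=(F[...,0]>-.015)&(F[...,0]<.065)&(abs(F[...,1])<.03)&(z<.04); P=np.c_[F[k],z[k]]
c=np.linalg.lstsq(np.c_[P[:,:2],np.ones(len(P))],P[:,2],rcond=None)[0]; print('plate top fit: slopes deg',np.degrees(c[:2]),'z at centre',c[2])
k=(abs(z-.070)<.006)&(abs(F[...,0]+.04)<.04)&(abs(F[...,1])<.04); print('stub top',rect(F[k]),np.median(z[k]))
tomove([.48,.33,.2],72)
E
```

```text
time: 11.58
tool_pos: [0.5241, -0.0226, 0.0302]
ee_rot: [[-0.306, 0.952, -0.0], [0.952, 0.306, 0.0], [0.0, -0.0, -1.0]]
wrist_force: [0.5, 0.4, -0.5]
grip_width: 0.0853
grip_force: 0.0
time: 12.25
tool_pos: [0.5257, -0.0229, 0.2288]
ee_rot: [[-0.306, 0.952, 0.007], [0.952, 0.306, -0.002], [-0.004, 0.006, -1.0]]
wrist_force: [-1.1, 0.7, -0.1]
grip_width: 0.0851
grip_force: 0.0
t 12.3 TCP [ 0.5242 -0.0226  0.2266] shift frac [ 0.167  0.036 -0.014] turn(tool z) deg -0.2 frac -0.003 j6 -32.5 tilt [ 2.3e-03 -6.0e-04 -1.0e+00]
plate top fit: slopes deg [ 0.00576726 -0.01334015] z at centre 0.020046502621582883
stub top (array([-0.0401,  0.001 ]), array([0.0401, 0.0395]), 0.0) 0.06979538095426505
t 12.3 TCP [ 0.5242 -0.0226  0.2266] shift frac [1.397 0.263 0.105] turn(tool z) deg -54.2 frac -0.903 j6 -32.5 tilt [ 2.3e-03 -6.0e-04 -1.0e+00]
```

View pics/w4.png

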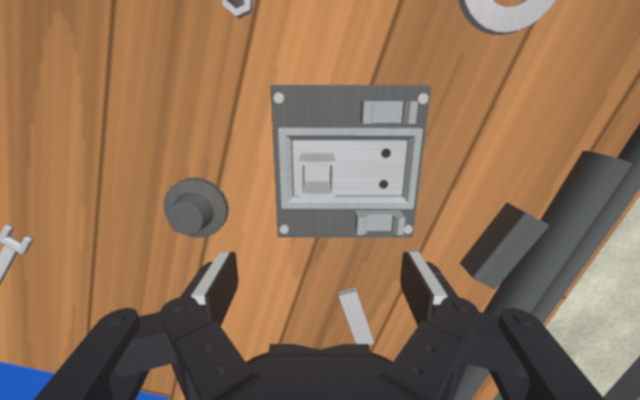

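The foot is seated: the plate lies flat with its top at z = 0.020, the stub is at (317,178) away from the supports, and both notches are empty. Now the bar.

```bash
python3 -m creep '[[0.155,0.029,0,0,0,0],[0.155,0.029,0,0,0,0],[0.155,0.029,0,0,0,0],[0.155,0.029,0,0,0,0],[0.155,0.029,0,0,0,0],[0.155,0.029,0,0,0,0],[0.155,0.029,0,0,0,0],[0.155,0.029,0,0,0,0]]'>/dev/null; python3 -m creep '[[0.155,0.029,0,0,0,0],[0,0,0.05,0,0,-0.115],[0,0,0.05,0,0,-0.115],[0,0,0,0,0,-0.115],[0,0,0,0,0,-0.115],[0,0,0,0,0,-0.115],[0,0,0,0,0,-0.115],[0,0,0,0,0,-0.115]]'>/dev/null;  python3 -m creep '[[0,0,0,0,0,-0.098],[0,0,0,0,0,0],[0,0,0,0,0,0],[0,0,0,0,0,0]]'; python3 look.py w5;  python3 - <<'E'
import pickle
from h import *
n='w5'; p=cv2.imread(f'pics/{n}.png'); d=np.load(f'pics/{n}.npy'); m,T=model('wrist',pickle.load(open(f'pics/{n}.pkl','rb'))); W=cloud(m,T,d); z=W[...,2]
sat=cv2.cvtColor(p,cv2.COLOR_BGR2HSV)[...,1]
k=((np.hypot(W[...,0]-.48,W[...,1]-.332)<.13)&(abs(z-.01)<.02)&(sat<70)).astype(np.uint8); k=cv2.morphologyEx(k,cv2.MORPH_OPEN,np.ones((3,3)))
_,lab,st,_=cv2.connectedComponentsWithStats(k); k=lab==1+np.argmax(st[1:,4])
print('bar',rect(at_z(m,T,np.argwhere(k)[:,::-1],.012)[:,:2]),np.median(z[k]))
tomove([.48,.332,.0],72)
E
```

```text
time: 13.97
tool_pos: [0.4789, 0.329, 0.1991]
ee_rot: [[-0.95, 0.311, -0.002], [0.311, 0.95, -0.001], [0.002, -0.002, -1.0]]
wrist_force: [0.4, 0.4, 0.1]
grip_width: 0.0851
grip_force: 0.0
t 14.0167 TCP [0.4791 0.3291 0.1994] shift frac [-0.54  -1.124 -0.122] turn(tool z) deg 53.9 frac 0.898 j6 -48.4 tilt [-1.8e-03 -8.0e-04 -1.0e+00]
bar (array([0.4765, 0.3327]), array([0.1995, 0.0288]), -17.4) 0.011953246289673647
t 14.0167 TCP [0.4791 0.3291 0.1994] shift frac [-0.001  0.013  0.798] turn(tool z) deg -0.1 frac -0.002 j6 -48.4 tilt [-1.8e-03 -8.0e-04 -1.0e+00]
```

View pics/w5.png

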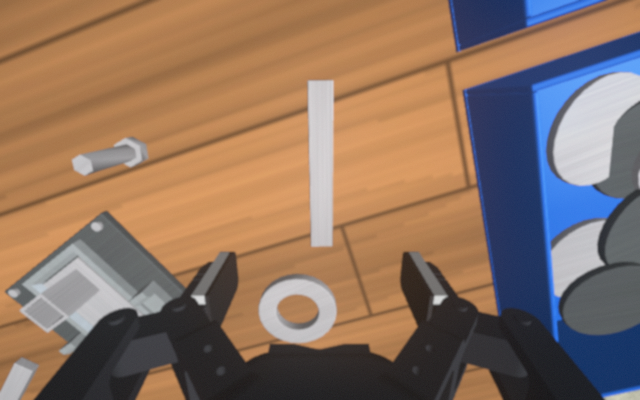

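The bar is at (308–333, 80–246), upright in the image between the fingers' planes, and nothing is near its middle. I'll descend and grip.

```bash
python3 -m creep '[[0.014,0.010,0.13,0,0,-0.008],[0,0,0.15,0,0,0],[0,0,0.15,0,0,0],[0,0,0.14,0,0,0],[0,0,0.12,0,0,0],[0,0,0.06,0,0,0],[0,0,0.03,0,0,0],[0,0,0,0,0,0]]'; python3 -m creep '[[0,0,0,0,0,0],[0,0,0,0,0,0],[0,0,0,0,0,0]]'
```

```text
time: 14.68
tool_pos: [0.476, 0.3323, 0.0034]
ee_rot: [[-0.953, 0.302, -0.003], [0.302, 0.953, -0.002], [0.003, -0.002, -1.0]]
wrist_force: [0.0, -0.1, -0.6]
grip_width: 0.0852
grip_force: 0.0
time: 14.93
tool_pos: [0.4783, 0.3334, 0.0069]
ee_rot: [[-0.953, 0.302, 0.003], [0.302, 0.953, 0.001], [-0.002, 0.002, -1.0]]
wrist_force: [1.0, 0.4, 0.2]
grip_width: 0.0856
grip_force: 0.0
```

```bash
python3 -m creep '[[0,0,0.014,0,0,0],[0,0,0,0,0,0],[0,0,0,0,0,0],[0,0,0,0,0,0]]'; python3 -m creep '[[0,0,0,0,0,0],[0,0,0,0,0,0],[0,0,0,0,0,0],[0,0,0,0,0,0],[0,0,0,0,0,0],[0,0,0,0,0,0],[0,0,0,0,0,0],[0,0,0,0,0,0]]' 1 100;python3 -m creep '[[0,0,0,0,0,0],[0,0,0,0,0,0],[0,0,0,0,0,0],[0,0,0,0,0,0]]'
```

```text
time: 15.27
tool_pos: [0.4772, 0.3329, 0.0021]
ee_rot: [[-0.953, 0.301, 0.0], [0.301, 0.953, 0.0], [-0.0, 0.0, -1.0]]
wrist_force: [0.1, -0.1, -0.2]
grip_width: 0.0853
grip_force: 0.0
time: 15.93
tool_pos: [0.4769, 0.3327, 0.0023]
ee_rot: [[-0.954, 0.301, -0.0], [0.301, 0.954, -0.0], [0.0, -0.0, -1.0]]
wrist_force: [-1.4, -1.1, 5.3]
grip_width: 0.0253
grip_force: 99.0
time: 16.27
tool_pos: [0.4769, 0.3327, 0.0023]
ee_rot: [[-0.954, 0.301, -0.0], [0.301, 0.954, -0.0], [0.0, -0.0, -1.0]]
wrist_force: [-1.0, -0.3, 5.5]
grip_width: 0.0252
grip_force: 99.0
```

```bash
python3 -m creep '[[0,0,-0.02,0,0,0],[0,0,-0.04,0,0,0],[0,0,-0.08,0,0,0],[0,0,-0.1,0,0,0],[0,0,-0.1,0,0,0],[0,0,-0.1,0,0,0],[0,0,-0.06,0,0,0],[0,0,0,0,0,0]]';  python3 -m creep '[[0,0,0,0,0,0],[0,0,0,0,0,0],[0,0,0,0,0,0]]'; python3 look.py w6
python3 - <<'E'
from h import *
a=np.radians(17.8); c=np.array([.5628,-.0117])+.042*np.array([np.cos(a),np.sin(a)]); print(c)
tomove([*c,.135],17.8)
E
```

```text
time: 16.93
tool_pos: [0.4791, 0.3339, 0.1304]
ee_rot: [[-0.954, 0.301, 0.007], [0.301, 0.954, 0.003], [-0.005, 0.005, -1.0]]
wrist_force: [-0.1, 0.3, -4.3]
grip_width: 0.0249
grip_force: 99.2
time: 17.18
tool_pos: [0.4757, 0.3322, 0.1251]
ee_rot: [[-0.953, 0.301, -0.004], [0.301, 0.953, -0.002], [0.003, -0.003, -1.0]]
wrist_force: [-0.6, -0.5, -5.9]
grip_width: 0.025
grip_force: 99.2
t 17.2333 TCP [0.4759 0.3323 0.1251] shift frac [-0.543 -1.139 -0.418] turn(tool z) deg 54.5 frac 0.908 j6 -48.6 tilt [-0.0034 -0.0015 -1.    ]
[0.60278943 0.0011392 ]
t 17.2333 TCP [0.4759 0.3323 0.1251] shift frac [-0.883 -1.11  -0.039] turn(tool z) deg 54.7 frac 0.911 j6 -48.6 tilt [-0.0034 -0.0015 -1.    ]
```

View pics/w6.png

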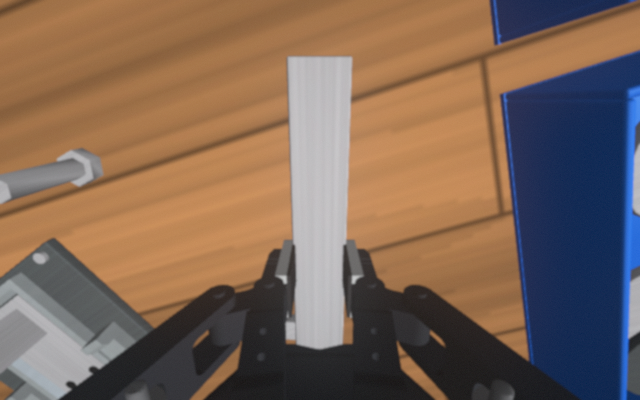

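The bar is held level at its middle: (289–352, 57–345), with the pads on both sides. I'll carry it over the supports and turn it.

```bash
python3 -m creep '[[-0.05,-0.062,0,0,0,0],[-0.0883,-0.111,0,0,0,0],[-0.0883,-0.111,0,0,0,0],[-0.0883,-0.111,0,0,0,0],[-0.0883,-0.111,0,0,0,0],[-0.0883,-0.111,0,0,0,0],[-0.0883,-0.111,0,0,0,0],[-0.0883,-0.111,0,0,0,0]]'>/dev/null; python3 -m creep '[[-0.0883,-0.111,0,0,0,0],[-0.0883,-0.111,0,0,0,0],[-0.038,-0.049,0,0,0,0],[0,0,0,0,0,0.1],[0,0,0,0,0,0.1],[0,0,0,0,0,0.1],[0,0,0,0,0,0.1],[0,0,0,0,0,0.1]]'>/dev/null; python3 -m creep '[[0,0,0,0,0,0.1],[0,0,0,0,0,0.1],[0,0,0,0,0,0.1],[0,0,0,0,0,0.08],[0,0,0,0,0,0.031],[0,0,0,0,0,0],[0,0,0,0,0,0],[0,0,0,0,0,0]]'; python3 look.py w7
python3 - <<'E'
import pickle
from h import *
tomove([.6028,.0011,.06],17.8)
n='w7'; p=cv2.imread(f'pics/{n}.png'); d=np.load(f'pics/{n}.npy'); s=pickle.load(open(f'pics/{n}.pkl','rb')); m,T=model('wrist',s); W=cloud(m,T,d); tz=s['tool_pos'][2]
R=np.array(s['ee_rot']); Q=(W-np.array(s['tool_pos']))@R   # tool coords
sat=cv2.cvtColor(p,cv2.COLOR_BGR2HSV)[...,1]
k=(abs(Q[...,2]+.010)<.02)&(abs(Q[...,1])<.03)&(p.max(-1)>120)&(Q[...,0]>.02)&(Q[...,0]<.13); P=Q[k]; print('bar in tool rect',rect(P[:,:2]),'x max',np.percentile(P[:,0],99.5),'y',np.percentile(P[:,1],[1,99]))
c=np.polyfit(P[:,0],P[:,2],1); print('pitch deg',np.degrees(c[0]),'top z at x=0 (tool)',c[1]); c=np.polyfit(P[:,1],P[:,2],1); print('roll deg',np.degrees(c[0]))
E
```

```text
time: 19.23
tool_pos: [0.6035, 0.002, 0.1261]
ee_rot: [[-0.307, 0.952, -0.001], [0.952, 0.307, 0.0], [0.001, -0.001, -1.0]]
wrist_force: [0.5, -0.0, -4.5]
grip_width: 0.0245
grip_force: 99.4
t 19.2833 TCP [0.6036 0.0019 0.1263] shift frac [ 0.172 -0.296 -0.415] turn(tool z) deg -0.2 frac -0.003 j6 -28.3 tilt [-1.1e-03  2.0e-04 -1.0e+00]
t 19.2833 TCP [0.6036 0.0019 0.1263] shift frac [-0.002 -0.004  0.265] turn(tool z) deg 0.0 frac 0.001 j6 -28.3 tilt [-1.1e-03  2.0e-04 -1.0e+00]
bar in tool rect (array([0.0604, 0.0002]), array([0.0808, 0.0283]), -0.1) x max 0.10018589809335876 y [-0.01344615  0.01380386]
pitch deg 0.016451627025370716 top z at x=0 (tool) -0.009547228631854933
roll deg 0.0541524460788862
```

View pics/w7.png

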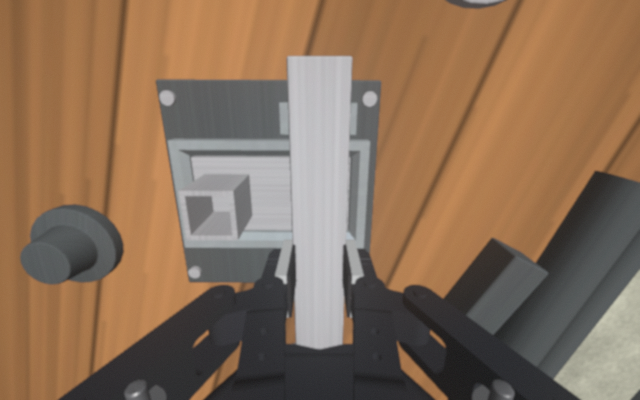

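The bar is centred over the supports and lies parallel to them. In tool coordinates it is centred and level. I'll lower it.

```bash
python3 -m creep '[[-0.002,-0.004,0.04,0,0,0],[0,0,0.08,0,0,0],[0,0,0.08,0,0,0],[0,0,0.06,0,0,0],[0,0,0.04,0,0,0],[0,0,0.02,0,0,0],[0,0,0,0,0,0],[0,0,0,0,0,0]]';python3 -m creep '[[0,0,0.016,0,0,0],[0,0,0.01,0,0,0],[0,0,0,0,0,0],[0,0,0,0,0,0],[0,0,0,0,0,0]]'; python3 -m creep '[[0,0,0.01,0,0,0],[0,0,0.008,0,0,0],[0,0,0,0,0,0],[0,0,0,0,0,0],[0,0,0,0,0,0]]';python3 -c "
from h import *
tomove([.6028,.0011,.0285],17.8)"
```

```text
time: 19.95
tool_pos: [0.6034, 0.0009, 0.0469]
ee_rot: [[-0.306, 0.952, 0.0], [0.952, 0.306, -0.0], [-0.0, 0.0, -1.0]]
wrist_force: [0.6, 0.7, -3.9]
grip_width: 0.0248
grip_force: 99.3
time: 20.37
tool_pos: [0.6033, 0.0009, 0.0407]
ee_rot: [[-0.306, 0.952, 0.001], [0.952, 0.306, -0.0], [-0.0, 0.001, -1.0]]
wrist_force: [0.5, -0.5, -4.0]
grip_width: 0.0247
grip_force: 99.4
time: 20.78
tool_pos: [0.603, 0.001, 0.0357]
ee_rot: [[-0.306, 0.952, -0.0], [0.952, 0.306, 0.0], [0.0, -0.0, -1.0]]
wrist_force: [0.4, -0.9, -3.6]
grip_width: 0.0251
grip_force: 99.4
t 20.7833 TCP [0.603  0.001  0.0357] shift frac [ 0.001 -0.001  0.029] turn(tool z) deg 0.0 frac 0.0 j6 -28.3 tilt [-2.e-04  0.e+00 -1.e+00]
```

```bash
python3 -m creep '[[0,0,0.01,0,0,0],[0,0,0.008,0,0,0],[0,0,0,0,0,0],[0,0,0,0,0,0],[0,0,0,0,0,0]]'; python3 -m creep '[[0,0,0.006,0,0,0],[0,0,0.004,0,0,0],[0,0,0,0,0,0],[0,0,0,0,0,0],[0,0,0,0,0,0]]'
```

```text
time: 21.2
tool_pos: [0.6031, 0.001, 0.0312]
ee_rot: [[-0.306, 0.952, -0.0], [0.952, 0.306, 0.0], [0.0, -0.0, -1.0]]
wrist_force: [0.3, -0.4, -4.1]
grip_width: 0.0252
grip_force: 99.4
time: 21.62
tool_pos: [0.6031, 0.001, 0.0288]
ee_rot: [[-0.306, 0.952, 0.0], [0.952, 0.306, 0.0], [0.0, 0.0, -1.0]]
wrist_force: [0.6, -0.0, -4.1]
grip_width: 0.0249
grip_force: 99.4
```

```bash
python3 -m creep '[[0,0,0.004,0,0,0],[0,0,0,0,0,0],[0,0,0,0,0,0],[0,0,0,0,0,0]]'; python3 -m creep '[[0,0,0.003,0,0,0],[0,0,0,0,0,0],[0,0,0,0,0,0],[0,0,0,0,0,0]]'
```

```text
time: 21.95
tool_pos: [0.6033, 0.0009, 0.0284]
ee_rot: [[-0.306, 0.952, 0.001], [0.952, 0.306, -0.0], [-0.0, 0.001, -1.0]]
wrist_force: [-0.9, -0.2, 0.9]
grip_width: 0.0248
grip_force: 100.0
time: 22.28
tool_pos: [0.6033, 0.0009, 0.0283]
ee_rot: [[-0.306, 0.952, 0.001], [0.952, 0.306, -0.0], [-0.0, 0.001, -1.0]]
wrist_force: [-3.3, -0.4, 6.3]
grip_width: 0.0251
grip_force: 100.7
```

Seated, with contact force reversed at the expected height. I'll open partway because the stub is close, then rise and check.

```bash
python3 -m creep '[[0,0,0,0,0,0],[0,0,0,0,0,0],[0,0,0,0,0,0],[0,0,0,0,0,0],[0,0,0,0,0,0]]' -0.1; python3 -m creep '[[0,0,-0.03,0,0,0],[0,0,-0.06,0,0,0],[0,0,-0.12,0,0,0],[0,0,-0.16,0,0,0],[0,0,-0.16,0,0,0],[0,0,-0.16,0,0,0],[0,0,-0.1,0,0,0],[0,0,0,0,0,0]]'; python3 -m creep '[[0,0,0,0,0,0],[0,0,0,0,0,0],[0,0,0,0,0,0]]'>/dev/null; python3 look.py w8
python3 - <<'E'
import pickle
from h import *
n='w8'; p=cv2.imread(f'pics/{n}.png'); d=np.load(f'pics/{n}.npy'); m,T=model('wrist',pickle.load(open(f'pics/{n}.pkl','rb'))); W=cloud(m,T,d); z=W[...,2]
a=np.radians(17.8); R=np.array([[np.cos(a),-np.sin(a)],[np.sin(a),np.cos(a)]]); F=(W[...,:2]-[.5628,-.0117])@R
def fit(k,nm):
    P=np.c_[F[k],z[k]]; c=np.linalg.lstsq(np.c_[P[:,:2]-P[:,:2].mean(0),np.ones(len(P))],P[:,2],rcond=None)[0]; print(nm,'slopes deg',np.degrees(c[:2]).round(2),'z',c[2].round(4))
g=p.max(-1)>120
k=(abs(F[...,0]-.042)<.02)&(abs(F[...,1])<.11)&(abs(z-.038)<.004)&g
b=k.astype(np.uint8); _,lab,st,_=cv2.connectedComponentsWithStats(b); k=lab==1+np.argmax(st[1:,4]); fit(k,'bar top'); print(rect(F[k]))
fit((F[...,0]>-.012)&(F[...,0]<.02)&(abs(F[...,1])<.03)&(z<.035),'plate')
k=(abs(z-.070)<.006)&(abs(F[...,0]+.04)<.04)&(abs(F[...,1])<.04); print('stub',rect(F[k]),np.median(z[k]))
E
```

```text
time: 22.7
tool_pos: [0.6033, 0.0009, 0.027]
ee_rot: [[-0.306, 0.952, 0.0], [0.952, 0.306, -0.0], [-0.0, 0.0, -1.0]]
wrist_force: [-0.9, -0.1, -0.3]
grip_width: 0.0471
grip_force: 0.0
time: 23.37
tool_pos: [0.6071, 0.0004, 0.2322]
ee_rot: [[-0.306, 0.952, 0.014], [0.952, 0.306, -0.003], [-0.007, 0.013, -1.0]]
wrist_force: [0.9, -0.5, -0.4]
grip_width: 0.0471
grip_force: 0.0
t 23.6667 TCP [0.6018 0.0012 0.2227] shift frac [ 0.172 -0.289 -0.028] turn(tool z) deg -0.2 frac -0.003 j6 -28.3 tilt [-3.9e-03  7.0e-04 -1.0e+00]
bar top slopes deg [-0.02 -0.02] z 0.038
(array([0.0424, 0.0002]), array([0.1993, 0.028 ]), -90.0)
plate slopes deg [-0.23 -0.07] z 0.0201
stub (array([-0.0401,  0.0005]), array([0.0407, 0.0406]), -89.7) 0.06982260073158442
```

View pics/w8.png

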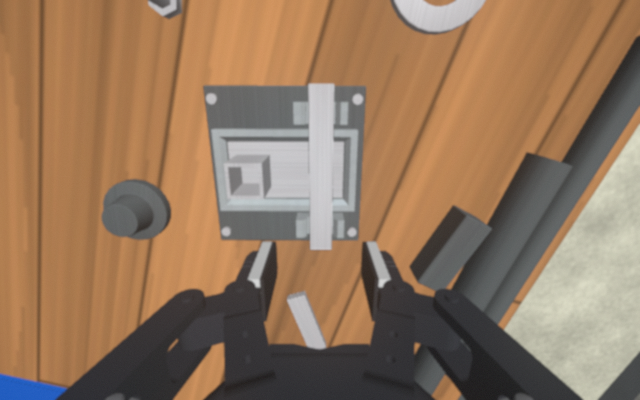

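The bar lies in both notches at (308–333, 83–249), level and centred to within 0.5 mm. The foot is still seated flat, so I'm handing in.

```bash
python3 -c "
from bench import arm
print(arm.hand_in())"
```

```text
the job is handed in; nothing more can be done
None
```

The foot is seated flat in the pocket with its stub away from the supports, the bar lies level and centred in both notches, and the job was handed in at about 24 s (the hand-in returned no verdict).

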